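# Couple the tow hook to the lab trolley and draw it to its buffers

## Robot

A 6-joint arm with a two-finger parallel gripper is mounted at the origin on the work surface. World frame = base frame: x ahead of the robot, y to its left, z up, the work surface at z = 0. Lengths are in m, angles in degrees, forces in N, time in s.
With the tool pointing down it reaches from about 0.3 to 0.75 m from the base axis. Payload 8.5 kg.
Tool frame: the origin (TCP) lies at the very end of the fingers, on their centre line; the grasp point (between the pads) lies 19 mm behind it; y points along the fingers, x is the direction in which the jaws open and shut, and the axes are right-handed (so a half turn about y gives the same grasp; the last joint's range is limited). The gripper opens to 85 mm and grips with 20 to 120 N. Pads are 22 mm wide; open, the fingers measure 114 mm over their backs; the gripper's body (76 mm by 85 mm) begins 54 mm behind the grasp point. The pads swing forward as they close: fully open they stand 13 mm farther back than shut.
Start: joints at [-82.294, 21.807, 74.336, -0, 83.858, -12.336], TCP at [0.188, -0.517, 0.197] pointing down, gripper open.
Joint ranges: [-178.18, 178.18], [-50.72, 133.34], [12.68, 142.11], [-81.47, 261.47], [9.98, 163.14], [-165.26, 165.26]. Speed limits (degrees/s): [136.94, 136.94, 180, 180, 180, 180].

## Interface

Orientations are given as [roll, pitch, yaw] about the fixed x, y, z axes, in that order (R = Rz(yaw) Ry(pitch) Rx(roll)).
In Python, from rig import r gives the robot as it stands. Calls block until the motion is done:
- r.movep(position, orientation): joint-space move of the TCP to a pose.
- r.line_to(position, ori=None, vel=0.15, threshold=None): straight line of the TCP; ori=None keeps the orientation; vel is the mean speed in m/s. With threshold (N) it stops when the force on the tool has changed by that much, and returns True; else False.
- r.set_joints(angles): joint-space move.
- r.command_gripper(opening, force=None): opening from 0.0 (shut) to 1.0 (fully open); force is the grip in N (None keeps the last); returns when the fingers have stopped.
- r.pause(seconds).
- r.ik(position, orientation): joint angles nearest the present ones, or None.
- r.read_state(): the state.
- r.read_camera(name): name is "scene" or "top"; returns the picture (480x640x3 uint8, red, green, blue); there is no depth.
- r.camera_params(name): a dict with "mtx" (3x3 intrinsics, pixels), "k1" (the pictures are not rectified: a ray, as slopes to the right and down, at radius r is drawn at 1 + k1 r^2 times it, then the intrinsics apply), "rvec" (rotation vector, rad) and "tvec" (3), from world to camera coordinates, as OpenCV has them. Camera axes: x right, y down, z forward; pixel columns grow to the right and rows downward; lengths in m; the calibration is good to about 2 mm. A picture is of the moment at which its call begins. camera_params takes no time and is no camera call.
A pose or a line that the arm cannot do raises r.MotionError and nothing moves.
- r.finish_job(): hands the job in, once; it reports no verdict.
The state is a dict: "time_s": time; "joint_positions": joint angles; "dq": joint speeds; "effort": joint torques, N m; "tool_pos": TCP position; "tool_rot": TCP orientation; "wrist_force": force on the tool from outside, world axes, zero at the start; "ft_torque": the same for the moment, N m; "finger_gap": opening from 0.0 (shut) to 1.0 (fully open).
Only numpy, scipy, OpenCV 4.12 (cv2) and the standard library are available. Lean on these libraries where they do the work, as an engineer would, in place of code of your own. Each camera call takes 0.05 s, during which the arm holds its last target.

## Task

Pick up the latched steel tow hook by its upright grey grip bar and push its mouth sideways onto the headed pin on the trolley's tongue until the sprung latch snaps shut behind the pin. Then, with the hook, draw the trolley gently along its track until it stands against the buffers at the near end, and let go, leaving the hook coupled and lying flat on the bench. Be gentle with the pin, which belongs to a force gauge (never more than 15 N between hook and trolley), and leave the other things on the bench where they are.

Things in the scene. Friction and masses are not known exactly. Their poses are not given: they have to be found in the camera images.
- hook: Steel tow hook lying flat on plastic feet, 0.25 kg. Origin on the bench under the middle of its grip bar; x along the shank from eye to jaws, y out of the mouth, z up. Plate and jaws at z 8 to 20 mm (x -22 to 19, y -12 to 94, flared horn tips to y 112); shank at y 62, eye end at x -79. Feet only under y -11 to 22 and under the eye, so the jaws pass over the trolley's tongue.
- hook_grip (a point): Middle of the hook's upright grey grip bar, 45 mm above the hook's origin. The bar is 40 mm long along the hook's x, 14 mm thick along its y (grasp it across y), z 20 to 70.
- hook_seat (a point): Closed end of the hook's throat: where the pin's axis lies when fully home, 64 mm along y and 14 mm up from the hook's origin. The throat is a slot along y, its mouth at y 93 between x -7 and 8.5 mm. The latch bar crosses it at y 85 to 90 and swings inwards only.
- latch (a joint): Angle of the hook's latch: 0 shut across the mouth, up to 1.4 rad swung inwards. A spring shuts it. The pin needs a push of roughly 3 to 7 N to push it in (it opens to about 1.1 rad), and it snaps back to 0 once the pin is within about 2 mm of fully home. Wedged between latch and jaw, the pin feels some 5 N more than the push.
- trolley: Grey trolley with two brass masses, running along the track's x. Origin on the bench under its tow pin's nominal place; x from pin to trolley, z up. Tongue: flat strip z 2 to 5 mm, 20 wide, with a 46 wide cross plate at x -12 to 12, back to the trolley, whose body starts at x 155 (top of masses z 82). It rolls with about 1.5 N of friction and stays where it is left.
- pin_place (a point): Nominal place of the tow pin, 14 mm above the trolley's origin. Pin: upright steel, 14 mm diameter, z 6 to 36, under a head of 30 mm diameter, z 36 to 40. The real pin is clamped in a cross slot up to 15 mm to either side of here (along y), not shown by this reading; it gives sideways on a spring (2 mm, then a hard stop).
- track: Fixed track of two low aluminium rails (15 mm high, 80 wide overall, x 40 to 322) with two dark buffer posts 34 mm high at the near end (x 40 to 50). Origin on the bench; axes as the trolley's. The trolley's origin lies on its x axis, at x 0 to -15 mm at the start and at x -95 when the trolley stands against the buffers (hard stop).
- beaker: Bystander: small glass beaker, 60 wide, 75 high mm. Origin: centre of its underside.
- disc_big: Bystander: brass disc mass, 48 across, 16 high mm. Origin: centre of its underside.
- disc_small: Bystander: steel disc mass, 34 across, 14 high mm. Origin: centre of its underside.
- open_hook: Bystander: plain bent-rod hook without a latch, about 90 long, 10 high mm. Origin: centre of its underside.
Mind the look-alikes: they are no part of the job. Leave any pink or turquoise look-alike of the hook alone.

How it is judged (in metres and radians):
On the way, in this order (a step that is already met when the one before it is completed fails the run):
1. the pin pushes the latch inwards, trolley not yet drawn 30 mm (value of joint latch above 0.7 rad and contact force between hook and trolley above 0.5 N and distance of trolley from where it was at the start of the episode below 0.03 m), for 0.05 s.
2. the pin is inside the hook's throat with the latch shut behind it, before the trolley has been drawn 30 mm (value of joint latch below 0.12 rad and y of hook_seat in the frame of trolley between -0.031 and 0.02 m and x of hook_seat in the frame of trolley between -0.016 and 0.016 m and z of hook_seat in the frame of trolley below 0.026 m and distance of trolley from where it was at the start of the episode below 0.03 m), for 0.2 s.
At the end, for the whole second after the job is handed in: Pin in the hook's throat, latch shut behind it (under 0.12 rad; hook seat within 16 mm of the trolley origin along, and 31 mm short to 20 mm past across, the track); trolley within 6 mm of its buffers; hook released, at rest, flat on the bench (tilt under 0.1 rad, under 6 mm up) (value of joint latch below 0.12 rad and y of hook_seat in the frame of trolley between -0.031 and 0.02 m and x of hook_seat in the frame of trolley between -0.016 and 0.016 m and z of hook_seat in the frame of trolley below 0.026 m and x of trolley in the frame of track below -0.089 m and angle between hook's own z axis and vertical below 0.1 rad and height (world z) of hook below 0.006 m and linear speed of hook below 0.02 m/s); the robot touches nothing.
It fails at once if more than 15 N between the hook and the trolley with its pin (contact force between hook and trolley above 15 N).
It fails at once if a bystander is shifted by more than 25 mm or knocked over (distance of any of beaker, disc_big, disc_small, open_hook from where it was at the start of the episode above 0.025 m or angle between any of beaker, disc_big, disc_small, open_hook's own z axis and vertical above 0.5 rad).
It also fails if it takes over 72 s, if anything falls off the work surface, if the arm or the gripper's body presses on something with over 40 N, if the wrist force passes 120 N, or if a joint passes its speed limit or range.

## Working session

There is one attempt and no reset: what is moved stays moved. The work goes in short steps, each a Python script; the robot and the scene stay as the last script left them, time stands still between calls to the robot, and variables do not carry over. Pictures are saved under pics/ and viewed, and the job is handed in when it is done.

```bash
ls; mkdir -p pics
python3 - <<'E'
from rig import r
import cv2
for n in("scene","top"):
    cv2.imwrite(f"pics/{n}0.png",r.read_camera(n)[:,:,::-1]); print(n,r.camera_params(n))
print(r.read_state())
E
```

```text
pics
scene {'mtx': array([[477.05942802,   0.        , 318.05630646],
       [  0.        , 477.05942802, 236.27458323],
       [  0.        ,   0.        ,   1.        ]]), 'k1': -0.09309750283431449, 'rvec': array([ 2.44948823,  0.56604245, -0.19676005]), 'tvec': array([-0.41955246, -0.17407307,  1.3541043 ])}
top {'mtx': array([[474.73575691,   0.        , 317.1069784 ],
       [  0.        , 474.73575691, 239.39394245],
       [  0.        ,   0.        ,   1.        ]]), 'k1': 0.011065542096497957, 'rvec': array([ 2.19430035, -2.14348113,  0.17618168]), 'tvec': array([-0.07230714,  0.51285057,  0.83191948])}
{'time_s': 0.1, 'joint_positions': array([-8.22935298e+01,  2.18372938e+01,  7.43770129e+01, -8.84850834e-04,
        8.38576810e+01, -1.23365353e+01]), 'dq': array([ 0.001076  , -0.10680728, -0.08009331,  0.05500254,  0.03523839,
       -0.03131258]), 'effort': array([ 2.76467777e-03, -4.49220121e+01, -2.31659228e+01, -1.86529160e-04,
        3.58456215e-03,  2.04259095e-05]), 'tool_pos': array([ 0.18844609, -0.51640213,  0.19609201]), 'tool_rot': array([-8.99854789e+01,  7.05133877e-02, -6.99568903e+01]), 'wrist_force': array([-0.1687161 , -0.95088911,  0.52460169]), 'ft_torque': array([ 0.0263742 , -0.02499018,  0.03552226]), 'finger_gap': 0.9973758082265691}
```

View pics/scene0.png

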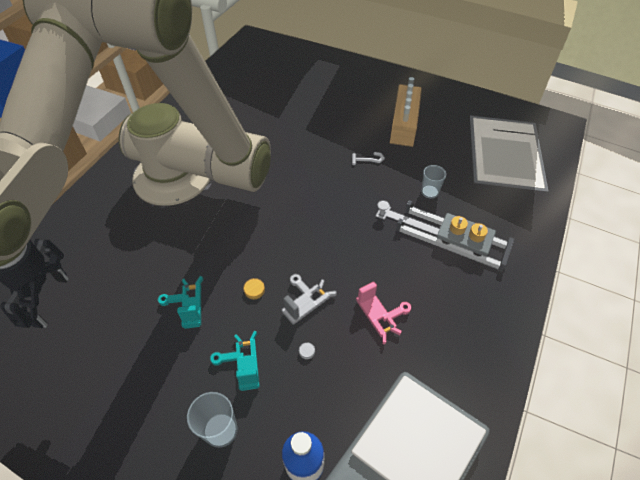

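View pics/top0.png

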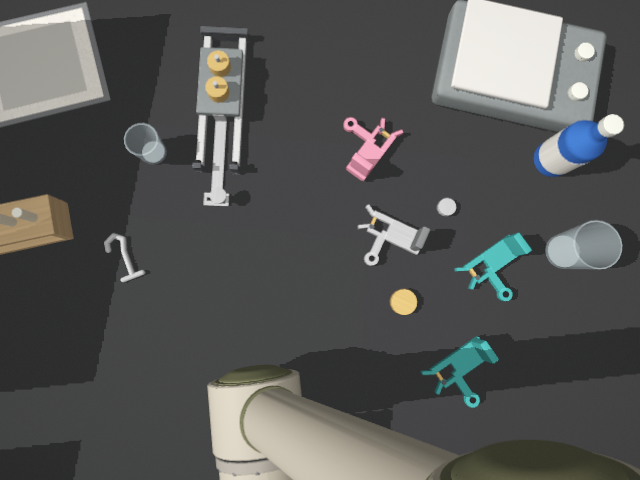

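The steel hook lies at about (395,232) in the top picture, and its mouth faces image left. The trolley pin is at about (218,197), with the track running up the image. Next I'll zoom in for precise features.

```bash
cat > h.py <<'E'
import numpy as np, cv2
from rig import r
P={}
for n in("scene","top"):
    c=r.camera_params(n); R=cv2.Rodrigues(np.array(c["rvec"]))[0]
    P[n]=(c["mtx"],np.array([c["k1"],0,0,0.]),np.array(c["rvec"]),np.array(c["tvec"]),R)
def proj(n,X):
    K,d,rv,t,R=P[n]; return cv2.projectPoints(np.atleast_2d(np.array(X,float)),rv,t,K,d)[0][:,0]
def ray(n,uv,z):
    K,d,rv,t,R=P[n]; u=cv2.undistortPoints(np.array(uv,float).reshape(-1,1,2),K,d)[:,0]
    D=np.c_[u,np.ones(len(u))]@R; o=-R.T@t
    return o+D*((z-o[2])/D[:,2])[:,None]
def crop(img,x0,y0,w,h,s,name):
    cv2.imwrite(name,cv2.resize(img[y0:y0+h,x0:x0+w],None,fx=s,fy=s,interpolation=cv2.INTER_CUBIC))
E
python3 - <<'E'
from h import *
t=cv2.imread("pics/top0.png");s=cv2.imread("pics/scene0.png")
a=cv2.resize(t[195:275,350:440],None,fx=6,fy=6,interpolation=2); 
crop(t,350,195,90,80,8,"pics/c1.png");crop(t,180,15,90,200,3,"pics/c2.png");crop(s,275,265,75,65,9,"pics/c3.png");crop(s,365,190,155,85,5,"pics/c4.png")
for n in P: print(n,-P[n][4].T@P[n][3])
E
```

```text
scene [ 0.8002668  -0.66190384  0.98050012]
top [ 0.40182321 -0.03373061  0.89315978]
```

View pics/c1.png

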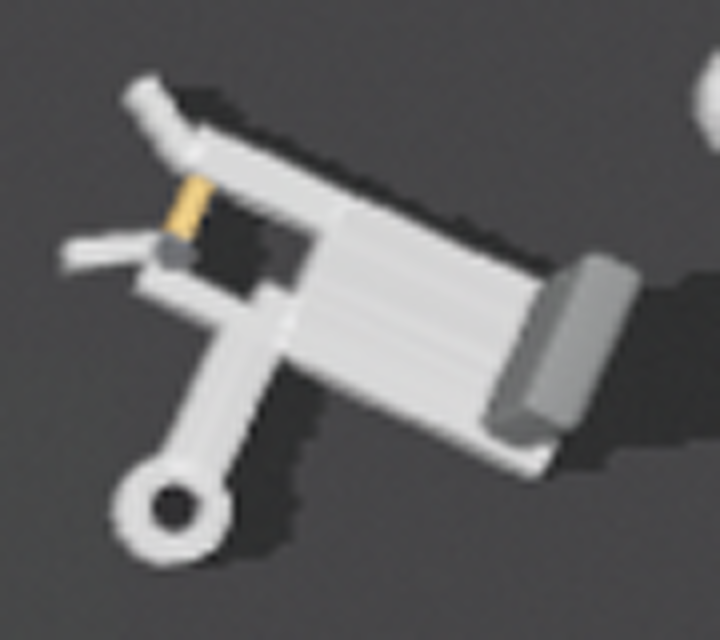

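View pics/c2.png

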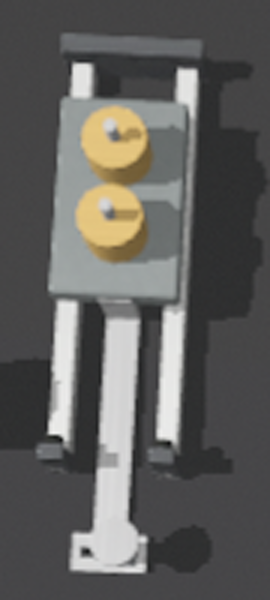

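View pics/c3.png

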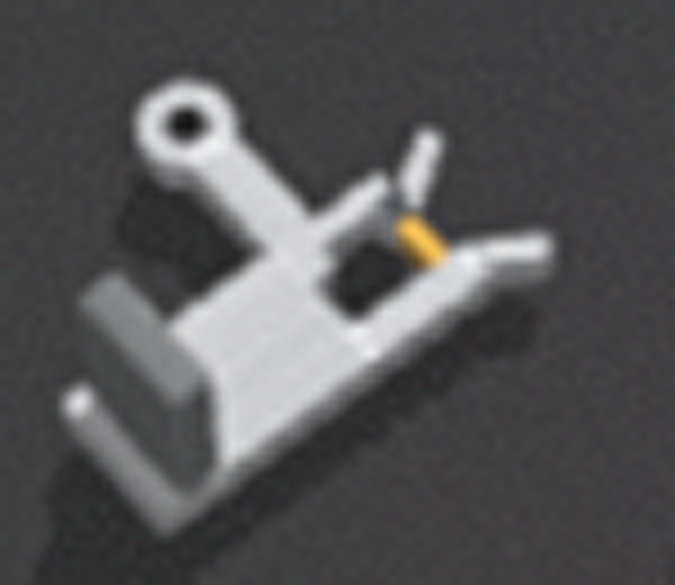

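View pics/c4.png

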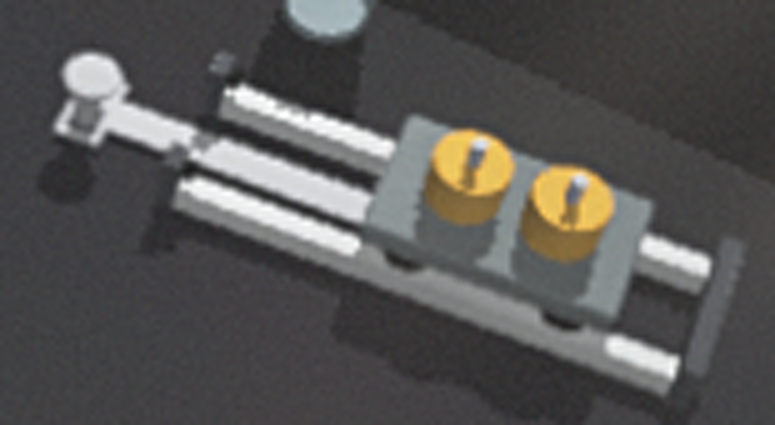

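Run:
```python
from h import *
np.set_printoptions(precision=4,suppress=True)
def c(pts,s,x0,y0): return (np.array(pts,float)+.5)/s-.5+[x0,y0]
t=cv2.imread("pics/top0.png")
# hook
h1=lambda p,z: ray("top",c(p,8,350,195),z)
h3=lambda p,z: ray("scene",c(p,9,275,265),z)
def ang(a,b): d=b-a; return np.degrees(np.arctan2(d[1],d[0]))
bar=h1([(597,253),(640,275),(568,436),(524,410)],.07); print("bar top",bar,bar.mean(0))
e=h1([(205,127),(545,277)],.02); print("edge +x, y dir",ang(e[1],e[0])-90)
e=h1([(285,348),(533,465)],.02); print("edge -x",ang(e[1],e[0])-90)
print("bar ang",ang(bar[2],bar[1]),ang(bar[3],bar[0]))
print("eye top",h1([(172,508)],.02),"scene",h3([(186,122)],.02))
print("latch mid top",h1([(190,213)],.014),"scene",h3([(423,240)],.014))
b=h3([(110,275),(85,295),(180,400),(210,380)],.07);print("bar scene",b,b.mean(0))
# trolley
T=lambda p,z: ray("top",c(p,3,180,15),z)
S=lambda p,z: ray("scene",c(p,5,365,190),z)
for p in ([(57,442),(82,65)],[(50,440),(72,65)],[(180,442),(198,72)],[(160,440),(179,70)]):
    e=T(p,.015); print("rail",ang(e[0],e[1]))
e=T([(94,530),(107,320)],.005);print("tongue",ang(e[0],e[1]),e)
print("plate centre top",T([(70,535),(147,535),(145,571),(70,571)],.005), T([(108,553)],.005))
print("head top",T([(120,541)],.04),"scene",S([(91,76)],.04))
```

```text
bar top [[ 0.5382 -0.2481  0.07  ]
 [ 0.5335 -0.2576  0.07  ]
 [ 0.4973 -0.2414  0.07  ]
 [ 0.5028 -0.2317  0.07  ]] [ 0.5179 -0.2447  0.07  ]
edge +x, y dir -22.696450479555708
edge -x -24.114204313266725
bar ang -24.200723843314947 -24.92483720134319
eye top [[ 0.484  -0.1615  0.02  ]] scene [[ 0.4855 -0.1586  0.02  ]]
latch mid top [[ 0.5544 -0.1662  0.014 ]] scene [[ 0.5553 -0.1603  0.014 ]]
bar scene [[ 0.5056 -0.2314  0.07  ]
 [ 0.5028 -0.2389  0.07  ]
 [ 0.5367 -0.254   0.07  ]
 [ 0.5406 -0.2461  0.07  ]] [ 0.5214 -0.2426  0.07  ]
rail -0.6965694300376593
rail -0.2405176304333458
rail -0.3317738812418068
rail -0.381687814147771
tongue -0.6309241819002986 [[0.605  0.1421 0.005 ]
 [0.7434 0.1406 0.005 ]]
plate centre top [[0.6014 0.157  0.005 ]
 [0.6028 0.1087 0.005 ]
 [0.5796 0.1089 0.005 ]
 [0.5782 0.1558 0.005 ]] [[0.5905 0.1326 0.005 ]]
head top [[0.5907 0.1192 0.04  ]] scene [[0.5924 0.1258 0.04  ]]
```

Run:
```python
from h import *
np.set_printoptions(precision=3,suppress=True)
for yaw in(-114,66):
    print(yaw,r.ik([.519,-.2437,.12],[-90,0,yaw]),r.ik([.519,-.2437,.03],[-90,0,yaw]))
for yaw in(-90.5,89.5): print(yaw,r.ik([.591,.0,.03],[-90,0,yaw]),r.ik([.5,.056,.03],[-90,0,yaw]))
t=r.read_state()["time_s"]
r.movep([.519,-.2437,.14],[-90,0,-114]); r.line_to([.519,-.2437,.031],vel=.1)
cv2.imwrite("pics/t1.png",r.read_camera("top")[:,:,::-1]);cv2.imwrite("pics/s1.png",r.read_camera("scene")[:,:,::-1])
s=r.read_state();print(s["time_s"]-t,s["tool_pos"],s["wrist_force"])
a=cv2.imread("pics/t1.png");b=cv2.imread("pics/s1.png")
crop(a,320,150,150,130,4,"pics/t1c.png");crop(b,250,210,120,130,4,"pics/s1c.png")
```

```text
-114 [-36.978  27.817  77.67    0.     74.513  77.022] [-36.978  33.773  83.948   0.     62.278  77.022]
66 [ -36.978   27.817   77.67    -0.      74.513 -102.978] [ -36.978   33.773   83.948   -0.      62.278 -102.978]
-90.5 [-11.468  35.188  80.917  -0.     63.895  79.032] [-7.115 28.333 95.447 -0.    56.22  83.385]
89.5 [ -11.468   35.188   80.917   -0.      63.895 -100.968] [ -7.115  28.333  95.447  -0.     56.22  -96.615]
2.9333 [ 0.519 -0.244  0.032] [0.044 0.298 0.458]
```

View pics/s1c.png

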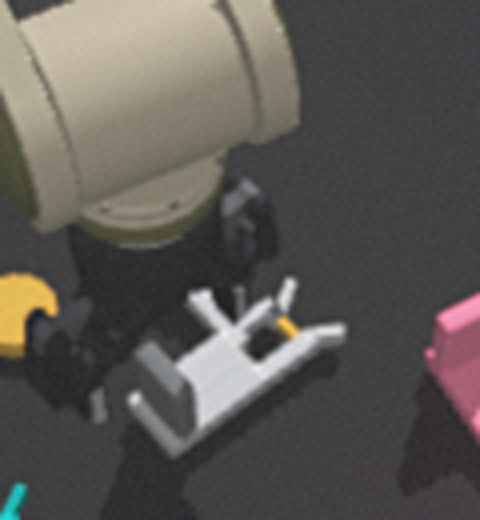

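View pics/t1c.png

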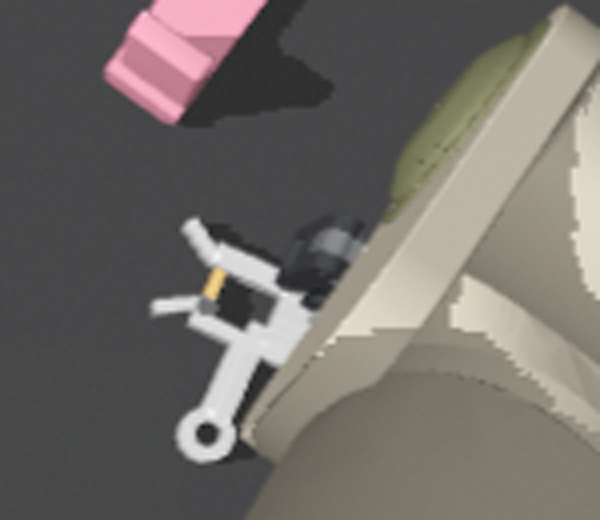

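The top view of the bar is hidden by the wrist. In the scene view the fingertips at crop (98,405) and (240,297) look shifted towards the eye side of the bar, at crop (165,370). I'll check that with numbers before closing.

```bash
python3 - <<'E'
from h import *
np.set_printoptions(precision=4,suppress=True)
cr=lambda p: (proj("scene",p)-[250,210]+.5)*4-.5
y=np.radians(-114);d=np.array([np.cos(y),np.sin(y),0])
c0=np.array([.519,-.2437,0])
for z in(.032,.045,.05):print(z,cr([c0+[0,0,z]+d*.0425,c0+[0,0,z]-d*.0425,c0+[0,0,z]]).ravel())
print("bar mid pred",cr([c0+[0,0,.07],c0+[0,0,.02]]).ravel())
c=lambda pts:(np.array(pts,float)+.5)/4-.5+[250,210]
for z in(.032,.045): print(z,ray("scene",c([(98,420),(98,405),(240,312),(240,297)]),z))
print(r.read_state())
E
python3 - <<'E'
from h import *
b=cv2.imread("pics/s1.png");b=cv2.convertScaleAbs(b,alpha=2.5,beta=20);crop(b,255,245,80,85,9,"pics/s1d.png")
E
```

```text
0.032 [102.4663 446.6924 222.8167 359.2928 163.4755 402.4182]
0.045 [100.537  435.9258 222.1458 347.9459 162.1939 391.3492]
0.05 [ 99.7847 431.725  221.8843 343.521  161.6942 387.0316]
bar mid pred [159.6571 369.4161 164.6366 412.4391]
0.032 [[ 0.4915 -0.2693  0.032 ]
 [ 0.487  -0.2612  0.032 ]
 [ 0.5311 -0.1731  0.032 ]
 [ 0.5266 -0.1641  0.032 ]]
0.045 [[ 0.4958 -0.2747  0.045 ]
 [ 0.4913 -0.2667  0.045 ]
 [ 0.5348 -0.1798  0.045 ]
 [ 0.5304 -0.1709  0.045 ]]
{'time_s': 3.0333, 'joint_positions': array([-36.9761,  33.6528,  83.8595,   0.0026,  62.422 ,  77.0217]), 'dq': array([-0.0422,  0.0984,  0.0929,  0.0276, -0.0704,  0.0815]), 'effort': array([ -0.0177, -50.2703, -18.0391,  -0.0002,  -0.0017,  -0.0001]), 'tool_pos': array([ 0.5193, -0.2439,  0.0316]), 'tool_rot': array([ -89.9354,   -0.0125, -113.999 ]), 'wrist_force': array([0.0438, 0.2975, 0.4582]), 'ft_torque': array([-0.0374, -0.0295, -0.0126]), 'finger_gap': 0.9970718302774492}
```

View pics/s1d.png

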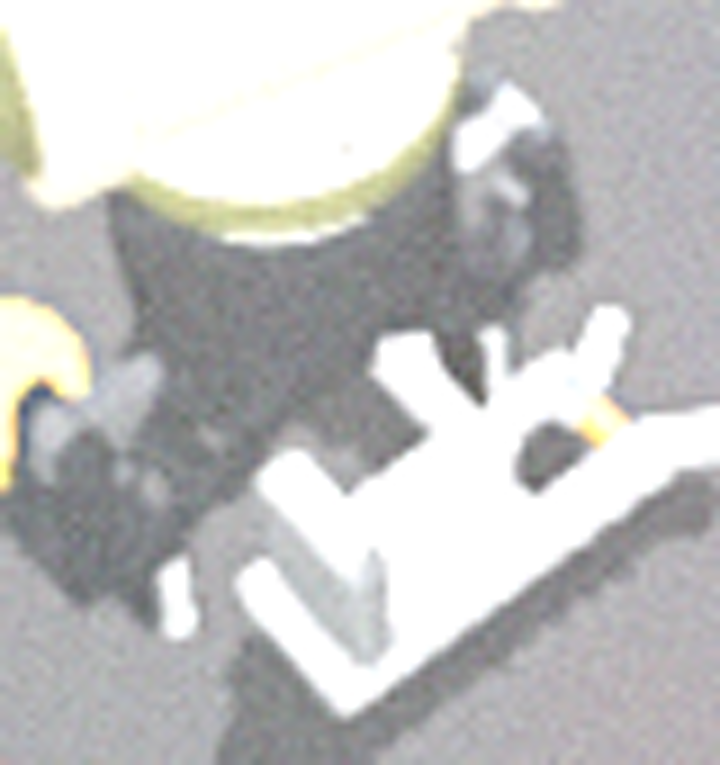

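Run:
```python
from h import *
r.command_gripper(.5,force=30)
b=r.read_camera("scene")[:,:,::-1]; cv2.imwrite("pics/s2.png",b)
b=cv2.convertScaleAbs(b,alpha=1.3,beta=10);crop(b,255,245,80,85,9,"pics/s2d.png")
s=r.read_state();print(s["finger_gap"],s["wrist_force"],s["tool_pos"])
```

```text
0.5024633725005259 [0.21219834 0.36102832 0.54027238] [ 0.51900467 -0.24368518  0.03098367]
```

View pics/s2d.png

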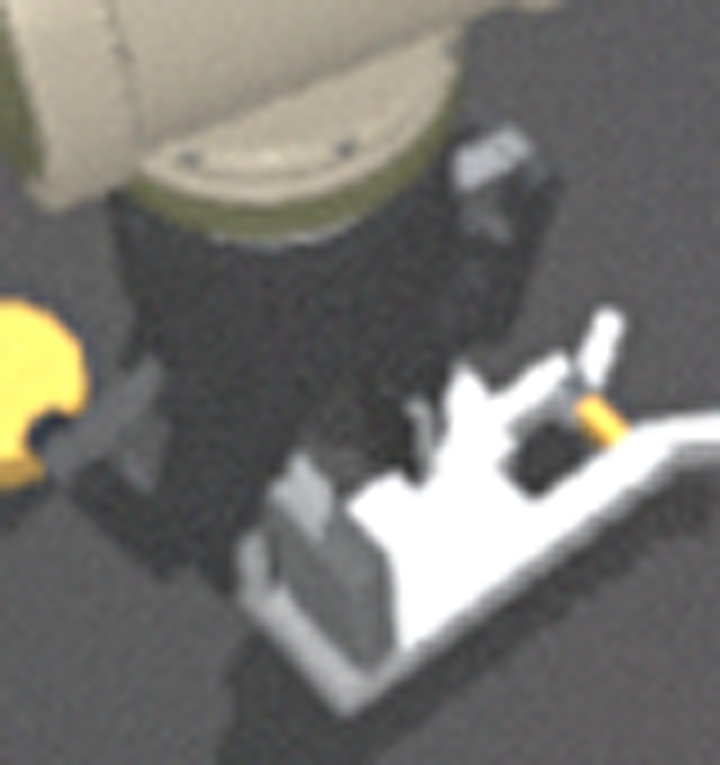

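Run:
```python
from h import *
b=cv2.imread("pics/s2.png");b=cv2.convertScaleAbs(b,alpha=1.6,beta=10);k=9
o=cv2.resize(b[245:330,255:335],None,fx=k,fy=k,interpolation=2)
f=lambda p:(proj("scene",p)-[255,245]+.5)*k-.5
a=np.radians(-24);X=np.array([np.cos(a),np.sin(a),0]);Y=np.array([-np.sin(a),np.cos(a),0]);c0=np.array([.519,-.2437,0])
def poly(q,col): cv2.polylines(o,[np.int32(f(q))],True,col,1)
for sg,col in((-1,(0,0,255)),(1,(0,255,0))):
    poly([c0+X*x+sg*Y*.021+[0,0,z] for x,z in((-.011,.037),(.011,.037),(.011,.07),(-.011,.07))],col)
poly([c0+X*x+Y*y+[0,0,.07] for x,y in((-.02,-.007),(.02,-.007),(.02,.007),(-.02,.007))],(255,0,255))
poly([c0+X*x+Y*y+[0,0,.02] for x,y in((-.022,-.012),(.019,-.012),(.019,.05),(-.022,.05))],(255,255,0))
cv2.imwrite("pics/s2e.png",o)
```

```text
(no output)
```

View pics/s2e.png

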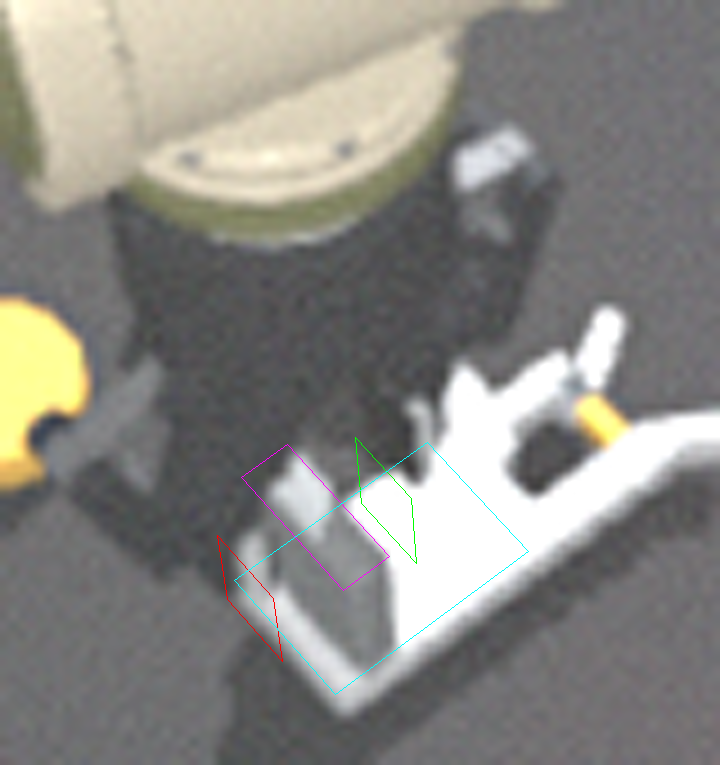

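Run:
```python
from h import *
b=cv2.imread("pics/t1.png");b=cv2.convertScaleAbs(b,alpha=1.8,beta=10);k=8;x0,y0,w,h=350,185,80,75
o=cv2.resize(b[y0:y0+h,x0:x0+w],None,fx=k,fy=k,interpolation=2)
f=lambda p:(proj("top",p)-[x0,y0]+.5)*k-.5
a=np.radians(-24);X=np.array([np.cos(a),np.sin(a),0]);Y=np.array([-np.sin(a),np.cos(a),0]);c0=np.array([.519,-.2437,0])
def poly(q,col): cv2.polylines(o,[np.int32(f(q))],True,col,1)
for z,col in((.045,(0,0,255)),(.08,(0,255,0))):
    poly([c0+X*x+Y*y+[0,0,z] for x,y in((-.011,.0425),(.011,.0425),(.011,.057),(-.011,.057))],col)
poly([c0+X*x+Y*y+[0,0,.02] for x,y in((-.022,-.012),(.019,-.012),(.019,.05),(-.022,.05))],(255,255,0))
cv2.imwrite("pics/t1e.png",o)
```

```text
(no output)
```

View pics/t1e.png

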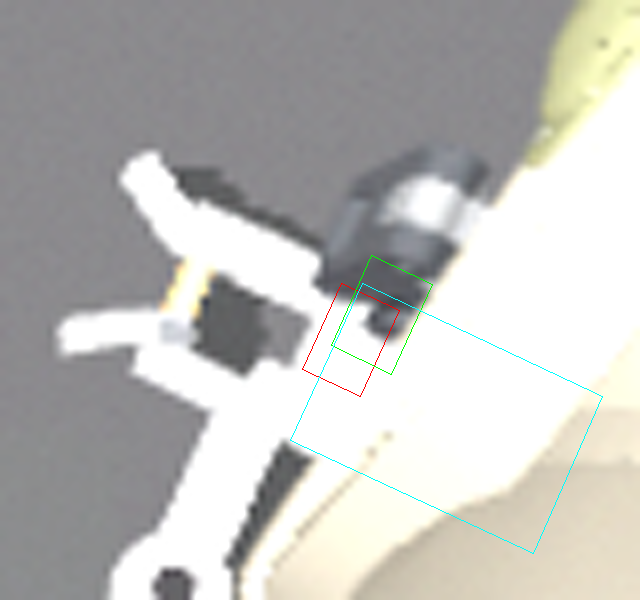

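Run:
```python
from h import *
np.set_printoptions(precision=4,suppress=True)
for z in(.045,.055,.065,.075,.085,.095): print(z,ray("top",[398.1,226.9],z),ray("scene",[[310,288.5],[274.8,315]],z))
```

```text
0.045 [[ 0.5397 -0.2068  0.045 ]] [[ 0.5366 -0.1814  0.045 ]
 [ 0.4975 -0.2748  0.045 ]]
0.055 [[ 0.5381 -0.2048  0.055 ]] [[ 0.5394 -0.1866  0.055 ]
 [ 0.5008 -0.279   0.055 ]]
0.065 [[ 0.5365 -0.2027  0.065 ]] [[ 0.5422 -0.1917  0.065 ]
 [ 0.504  -0.2831  0.065 ]]
0.075 [[ 0.5348 -0.2007  0.075 ]] [[ 0.5451 -0.1968  0.075 ]
 [ 0.5072 -0.2873  0.075 ]]
0.085 [[ 0.5332 -0.1987  0.085 ]] [[ 0.5479 -0.202   0.085 ]
 [ 0.5105 -0.2914  0.085 ]]
0.095 [[ 0.5316 -0.1966  0.095 ]] [[ 0.5507 -0.2071  0.095 ]
 [ 0.5137 -0.2955  0.095 ]]
```

Run:
```python
from h import *
print(r.line_to([.520,-.2437,.0235],vel=.04,threshold=5))
r.command_gripper(.0,force=50)
b=r.read_camera("scene")[:,:,::-1]; cv2.imwrite("pics/s3.png",b)
b=cv2.convertScaleAbs(b,alpha=1.3,beta=10);crop(b,255,245,80,85,9,"pics/s3d.png")
s=r.read_state();print(s["finger_gap"],s["wrist_force"],s["tool_pos"],s["time_s"])
```

```text
False
0.14449285703362527 [-0.32174599 -0.91369659  2.07240318] [ 0.52006598 -0.24388132  0.02378   ] 4.3333
```

View pics/s3d.png

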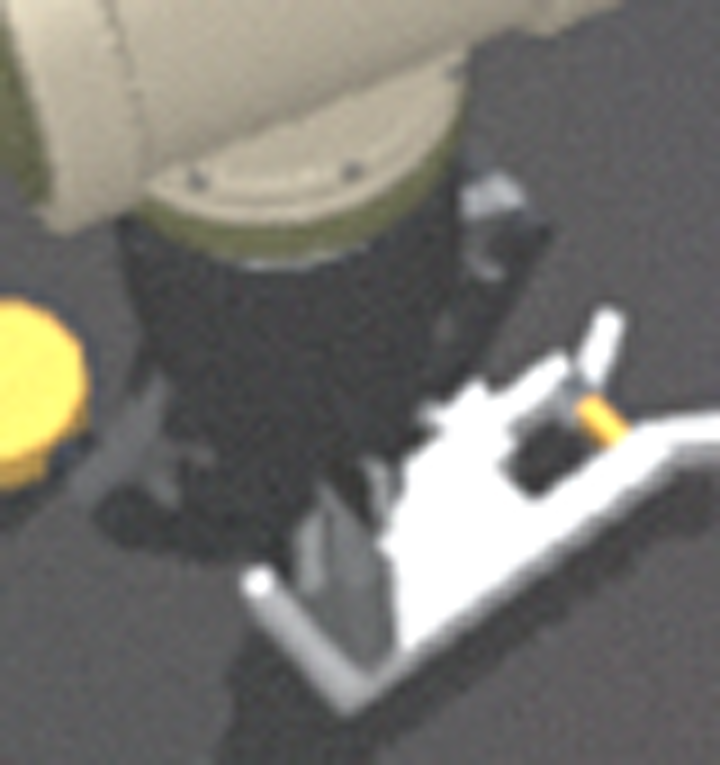

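The hook is gripped, with the pads on the bar slightly towards its eye end. Now I'll lift, carry and look.

Run:
```python
from h import *
r.line_to([.520,-.2437,.0745],vel=.08)
r.line_to([.520,-.10,.0745],ori=[-90,0,-90.5],vel=.12)
r.line_to([.591,-.03,.0745],vel=.12)
r.pause(.2)
for n,k in(("scene","s4"),("top","t4")):
    cv2.imwrite(f"pics/{k}.png",r.read_camera(n)[:,:,::-1])
s=r.read_state();print(s["finger_gap"],s["wrist_force"],s["tool_pos"],s["tool_rot"],s["time_s"])
crop(cv2.imread("pics/t4.png"),190,110,150,120,5,"pics/t4c.png")
crop(cv2.imread("pics/s4.png"),320,180,110,90,7,"pics/s4c.png")
```

```text
0.14776021309382703 [ 0.63342091  0.30106984 -3.41039874] [ 0.59086645 -0.03034904  0.0745932 ] [-8.99973236e+01 -3.06183985e-03 -9.05324119e+01] 7.7583
```

View pics/t4c.png

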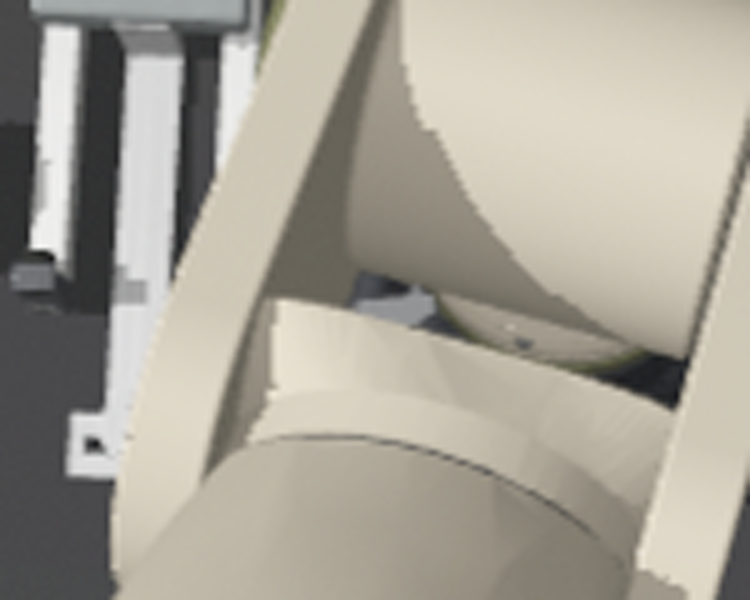

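View pics/s4c.png

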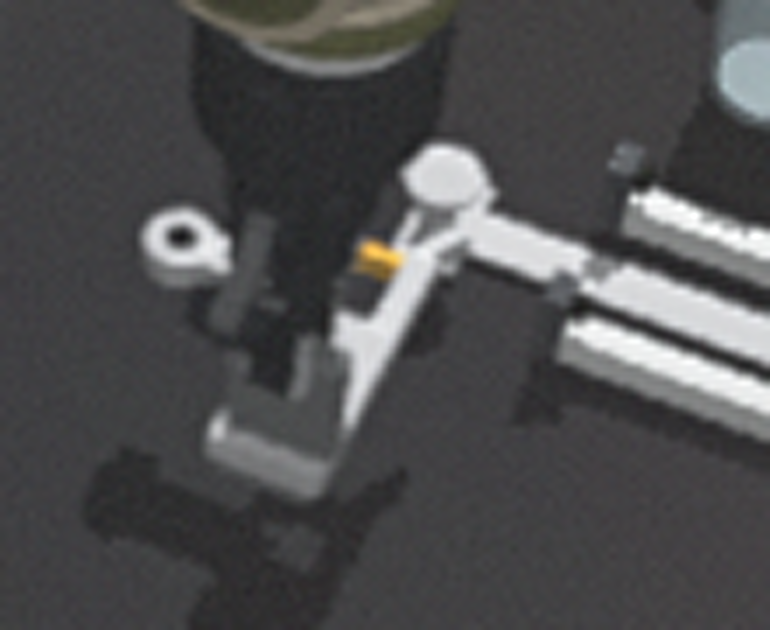

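Run:
```python
from h import *
np.set_printoptions(precision=4,suppress=True)
c=lambda p,s,x0,y0:(np.array(p,float)+.5)/s-.5+[x0,y0]
H=lambda p,z: ray("scene",c(p,7,320,180),z)[0]
print("latch",H([(380,257)],.069),"eye",H([(181,237)],.071))
print("bar corner edge bottom plate", H([(215,418)],.071),H([(325,475)],.071))
print("head z40",H([(445,174)],.04))
# latch/plate x-side outer edge direction
a,b=H([(355,425)],.071),H([(435,262)],.071); print("edge",a,b,np.degrees(np.arctan2(b[1]-a[1],b[0]-a[0]))-90)
# scene cross-plate/pin foot from the first image
S=lambda p,z: ray("scene",c(p,5,365,190),z)
print("head initial",S([(92,74)],.04), "pin base",S([(87,121)],.006))
```

```text
latch [0.5926 0.0573 0.069 ] eye [0.5266 0.0336 0.071 ]
bar corner edge bottom plate [ 0.5693 -0.0334  0.071 ] [ 0.6118 -0.039   0.071 ]
head z40 [0.5927 0.1273 0.04  ]
edge [ 0.613  -0.0155  0.071 ] [0.6112 0.0621 0.071 ] 1.2736391421551474
head initial [[0.5924 0.1273 0.04  ]] pin base [[0.5944 0.1243 0.006 ]]
```

Run:
```python
from h import *
x=.591
def st(m):
    s=r.read_state();print(m,round(s["time_s"],2),s["tool_pos"].round(4),s["wrist_force"].round(2))
st("a");print(r.line_to([x,-.03,.030],vel=.08)); st("b")
print(r.line_to([x,-.03,.0247],vel=.02,threshold=3)); st("c")
print(r.line_to([x+.0002,-.008,r.read_state()["tool_pos"][2]],vel=.04,threshold=4)); st("d")
for n,k in(("scene","s5"),):
    cv2.imwrite(f"pics/{k}.png",r.read_camera(n)[:,:,::-1])
crop(cv2.imread("pics/s5.png"),320,180,110,90,7,"pics/s5c.png")
```

```text
a 7.76 [ 0.5909 -0.0303  0.0746] [ 0.63  0.3  -3.41]
False
b 8.47 [ 0.5913 -0.0301  0.0303] [ 0.24 -0.49 -2.4 ]
False
c 8.88 [ 0.591  -0.03    0.0247] [-0.06 -0.11 -1.47]
False
d 9.58 [ 0.5912 -0.008   0.0247] [-0.72  0.45 -2.97]
```

View pics/s5c.png

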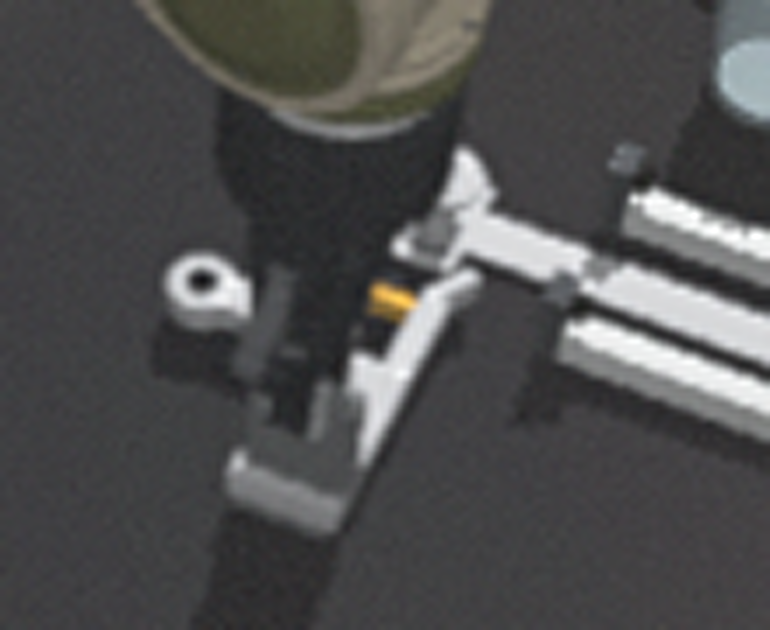

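The hook is down. Its mouth (latch at crop (393,300)) faces the pin foot at (437,235). I'll push slowly with a force guard.

Run:
```python
from h import *
def st(m):
    s=r.read_state();print(m,round(s["time_s"],2),s["tool_pos"].round(4),s["wrist_force"].round(2),s["ft_torque"].round(2)); return s
y=-.008; hit=False
while y<.046 and not hit:
    y+=.006
    hit=r.line_to([.5915,y,.0247],vel=.02,threshold=7); s=st(hit)
    f=s["wrist_force"]
    if abs(f[1])>7 or abs(f[0])>5: break
cv2.imwrite("pics/s6.png",r.read_camera("scene")[:,:,::-1])
crop(cv2.imread("pics/s6.png"),320,180,110,90,7,"pics/s6c.png")
```

```text
False 10.08 [ 0.5915 -0.0019  0.0247] [-0.51  0.19 -3.85] [-0.11 -0.04 -0.05]
False 10.53 [0.5915 0.0041 0.0247] [ 0.09  0.01 -3.28] [-0.09 -0.    0.01]
False 10.98 [0.5915 0.0101 0.0247] [ 0.38  0.35 -3.07] [-0.16 -0.01  0.01]
False 11.43 [0.5915 0.0161 0.0247] [-0.36 -0.21 -2.33] [-0.11  0.03 -0.04]
False 11.88 [0.5915 0.0221 0.0247] [-0.07  0.64 -2.95] [-0.1   0.01  0.07]
False 12.33 [0.5916 0.0279 0.0248] [ 0.57 -0.96 -2.6 ] [-0.39 -0.02 -0.02]
False 12.78 [0.5916 0.0334 0.0249] [-1.23 -5.56  0.45] [-1.05  0.17  0.04]
False 13.23 [0.5911 0.0393 0.0246] [-1.25 -6.67 -1.37] [-1.29  0.38  0.11]
False 13.68 [0.591  0.0455 0.0245] [-1.53 -4.75 -1.96] [-1.15  0.31  0.13]
False 14.13 [0.5911 0.052  0.0245] [-1.32 -3.31 -4.13] [-0.75  0.29  0.13]
```

View pics/s6c.png

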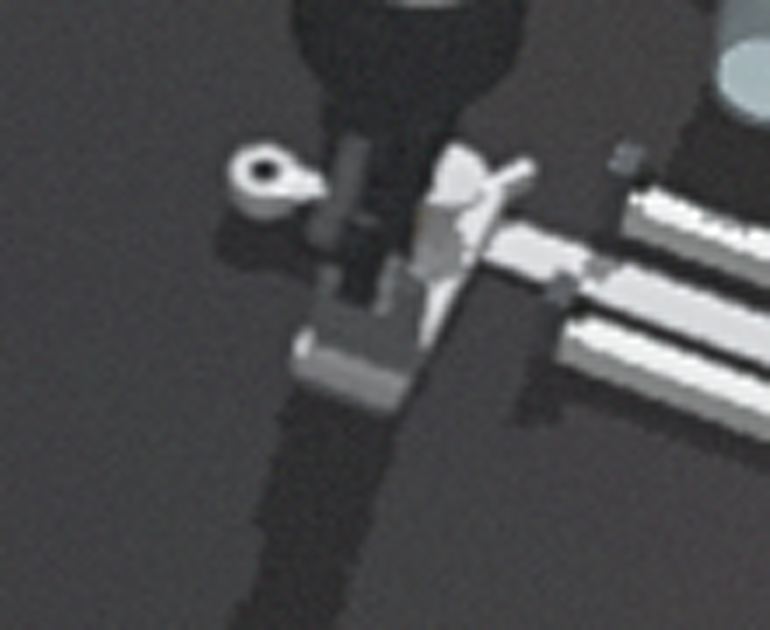

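Run:
```python
from h import *
def st(m):
    s=r.read_state();print(m,round(s["time_s"],2),s["tool_pos"].round(4),s["wrist_force"].round(2),s["ft_torque"].round(2)); return s
y=.052; hit=False
while y<.070 and not hit:
    y+=.0015
    hit=r.line_to([.5913,y,.0247],vel=.012,threshold=4); s=st(hit)
    f=s["wrist_force"]
    if f[1]<-6 or abs(f[0])>5: break
cv2.imwrite("pics/s7.png",r.read_camera("scene")[:,:,::-1])
cv2.imwrite("pics/t7.png",r.read_camera("top")[:,:,::-1])
crop(cv2.imread("pics/s7.png"),350,170,100,80,8,"pics/s7c.png")
crop(cv2.imread("pics/t7.png"),180,140,120,100,6,"pics/t7c.png")
```

```text
False 14.46 [0.5912 0.0536 0.0246] [-2.23 -3.07 -2.97] [-0.77  0.25  0.14]
False 14.73 [0.5913 0.0551 0.0247] [-1.47 -2.84 -3.01] [-0.69  0.26  0.06]
False 15.01 [0.5913 0.0567 0.0247] [-1.09 -1.06 -2.16] [-0.46  0.35  0.1 ]
False 15.28 [0.5913 0.0583 0.0247] [-0.82 -0.38 -3.07] [-0.33  0.27  0.09]
False 15.56 [0.5913 0.0599 0.0247] [-1.41 -0.86 -3.58] [-0.08  0.22  0.12]
False 15.83 [0.5916 0.0611 0.0248] [-0.3  -0.1  -3.06] [-0.16 -0.   -0.02]
False 16.11 [0.5916 0.0621 0.0249] [-0.03 -3.2  -1.01] [-0.7  -0.    0.02]
False 16.38 [0.5917 0.0632 0.0251] [-0.22 -5.73  0.26] [-1.27  0.12  0.03]
True 16.59 [0.5917 0.063  0.0251] [-0.05 -5.75  2.02] [-1.16  0.1   0.02]
```

View pics/s7c.png

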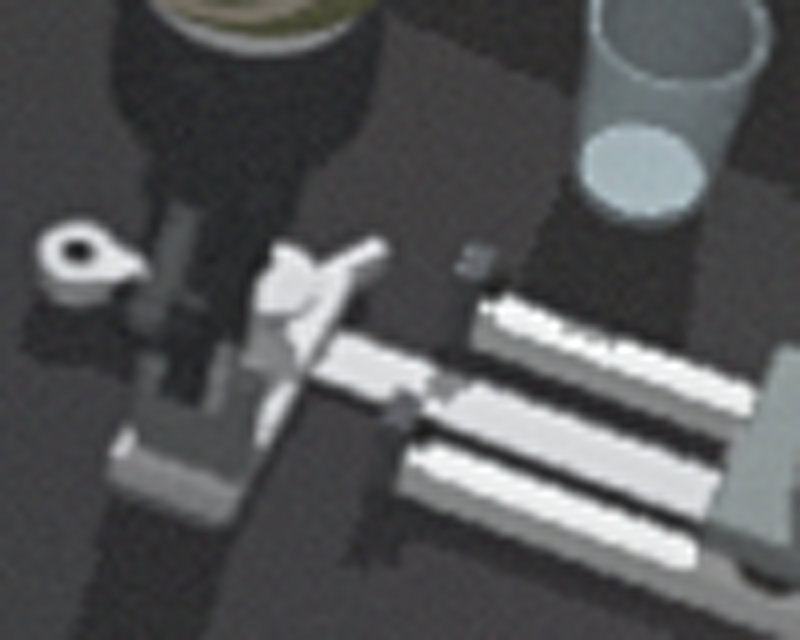

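View pics/t7c.png

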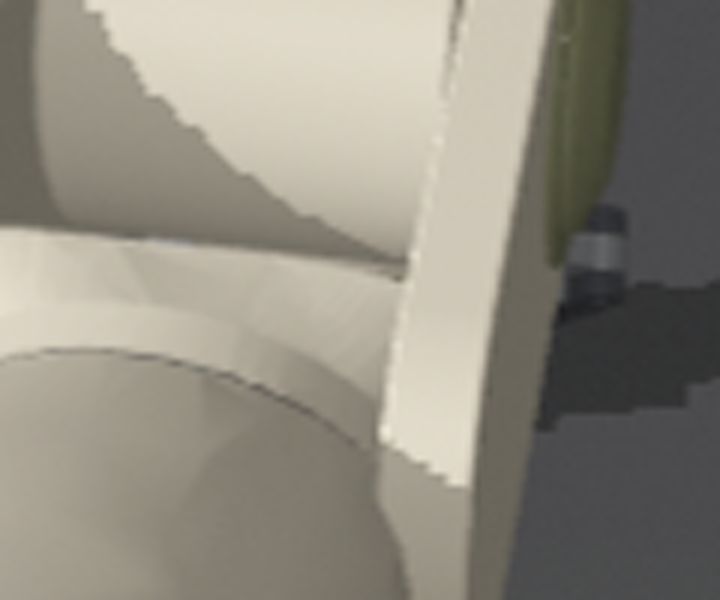

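The sideways wedge force vanished at y=0.061, then the end stop was felt, so the latch has probably snapped. I'll back off and tug gently to confirm.

Run:
```python
from h import *
def st(m):
    s=r.read_state();print(m,round(s["time_s"],2),s["tool_pos"].round(4),s["wrist_force"].round(2),s["ft_torque"].round(2)); return s
r.line_to([.5915,.0595,.0245],vel=.02); st("rel"); r.pause(.4); st("rel")
print(r.line_to([.5915,.0515,.0245],vel=.02,threshold=3)); st("mid")
print(r.line_to([.5915,.0435,.0245],vel=.012,threshold=3)); st("tug")
```

```text
rel 17.04 [0.5913 0.0598 0.0243] [ 1.4   0.49 -3.41] [-0.08 -0.02  0.07]
rel 17.44 [0.5915 0.0596 0.0245] [-0.74 -0.32 -2.17] [-0.08 -0.06 -0.  ]
False
mid 17.99 [0.5915 0.0514 0.0245] [-0.61  0.81 -2.75] [-0.06  0.    0.02]
True
tug 18.54 [0.591  0.0455 0.0237] [0.73 0.37 2.14] [ 0.24 -0.12 -0.06]
```

Run:
```python
from h import *
def st(m):
    s=r.read_state();print(m,round(s["time_s"],2),s["tool_pos"].round(4),s["wrist_force"].round(2),s["ft_torque"].round(2)); return s
r.pause(.2); st("0")
for y in(.0448,.0438,.0430):
    h=r.line_to([.5913,y,.0245],vel=.012,threshold=5); s=st(h)
    if s["wrist_force"][1]>3.5:break
r.line_to([.5915,.053,.0245],vel=.03); st("back")
```

```text
0 18.74 [0.591  0.0454 0.0237] [1.1  1.91 2.16] [ 0.3  -0.21 -0.13]
True 18.95 [0.5909 0.0456 0.0237] [0.69 0.75 2.36] [ 0.19 -0.25 -0.07]
True 19.16 [0.5909 0.0448 0.0237] [0.45 1.63 1.39] [ 0.3  -0.09 -0.06]
True 19.37 [0.5909 0.0446 0.0238] [0.09 2.17 2.75] [ 0.2  -0.1  -0.09]
back 19.79 [0.5911 0.0532 0.024 ] [ 0.3  -0.2  -3.05] [-0.07 -0.04 -0.04]
```

Pulling back meets about 2 N of resistance 15 mm behind home, so the latch holds. Now I'll draw the trolley.

Run:
```python
from h import *
def st(m):
    s=r.read_state();print(m,round(s["time_s"],2),s["tool_pos"].round(4),s["wrist_force"].round(2),s["ft_torque"].round(2)); return s
x,y=.5915,.0532
for i in range(7):
    x-=.010; y+=.0000873
    h=r.line_to([x,y,.0245],vel=.03,threshold=5); s=st(h)
    if h: break
cv2.imwrite("pics/s8.png",r.read_camera("scene")[:,:,::-1])
crop(cv2.imread("pics/s8.png"),330,170,150,110,5,"pics/s8c.png")
```

```text
False 20.27 [0.5811 0.0533 0.0245] [-0.33  0.28 -2.2 ] [-0.05 -0.03 -0.02]
False 20.76 [0.5711 0.0534 0.0245] [-0.27 -0.03 -2.54] [-0.07 -0.05 -0.03]
False 21.24 [0.5611 0.0535 0.0245] [-0.33  0.73 -1.46] [-0.1  -0.02  0.02]
False 21.73 [0.5511 0.0536 0.0245] [-0.3  -0.46 -3.17] [-0.11 -0.07  0.01]
False 22.21 [0.5411 0.0537 0.0245] [-0.02  0.5  -2.31] [-0.07 -0.03 -0.01]
False 22.69 [0.5311 0.0537 0.0245] [ 0.26  0.37 -2.77] [-0.08 -0.1  -0.03]
False 23.18 [0.5211 0.0538 0.0245] [-0.17 -0.37 -2.17] [-0.04 -0.02  0.  ]
```

View pics/s8c.png

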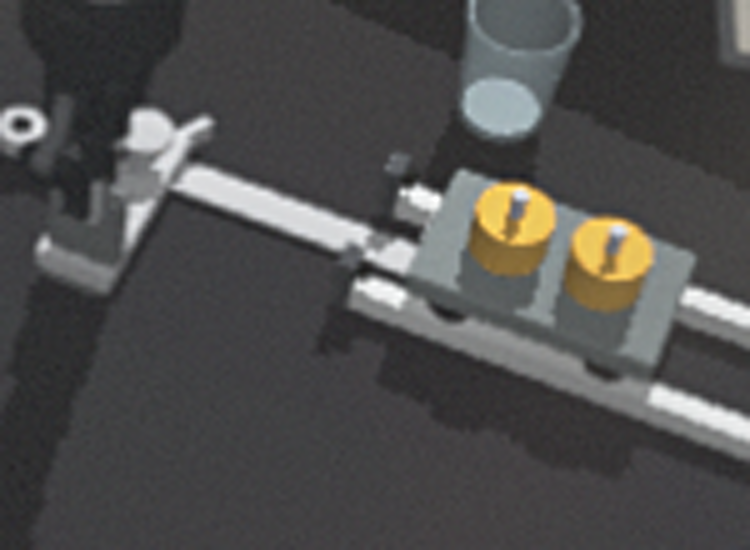

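The trolley is following, and its body edge (crop (415,260)) is about 15 mm from the buffer posts. I'll draw the rest slowly.

Run:
```python
from h import *
def st(m):
    s=r.read_state();print(m,round(s["time_s"],2),s["tool_pos"].round(4),s["wrist_force"].round(2),s["ft_torque"].round(2)); return s
x,y=.5211,.0538
for i in range(16):
    x-=.002; y+=.0000175
    h=r.line_to([x,y,.0245],vel=.012,threshold=4.5); s=st(h)
    if h or s["wrist_force"][0]>4.5: break
r.pause(.2);st("")
cv2.imwrite("pics/s9.png",r.read_camera("scene")[:,:,::-1])
crop(cv2.imread("pics/s9.png"),310,160,150,110,5,"pics/s9c.png")
```

```text
False 23.57 [0.5191 0.0538 0.0245] [ 0.66  0.17 -2.96] [-0.08 -0.21 -0.09]
False 23.89 [0.517  0.0538 0.0245] [ 0.95  0.06 -2.87] [-0.05 -0.17 -0.09]
False 24.21 [0.5149 0.0539 0.0245] [ 0.79  0.52 -3.94] [-0.08 -0.19 -0.03]
False 24.52 [0.5129 0.0539 0.0245] [ 0.79  0.22 -3.16] [-0.07 -0.2  -0.07]
False 24.84 [0.5109 0.0539 0.0245] [ 1.33 -0.57 -2.84] [-0.02 -0.21 -0.06]
False 25.16 [0.5089 0.0539 0.0245] [ 0.99 -0.12 -3.1 ] [-0.03 -0.12 -0.08]
False 25.48 [0.5069 0.0539 0.0245] [ 1.16  0.3  -2.38] [-0.06 -0.18 -0.04]
False 25.79 [0.5053 0.0539 0.0246] [ 1.89  0.23 -2.94] [-0.03 -0.51 -0.23]
False 26.11 [0.5042 0.054  0.0248] [ 6.59  0.66 -5.26] [ 0.09 -1.22 -0.37]
 26.31 [0.5043 0.054  0.0248] [ 6.26 -0.33 -4.54] [ 0.01 -1.18 -0.43]
```

View pics/s9c.png

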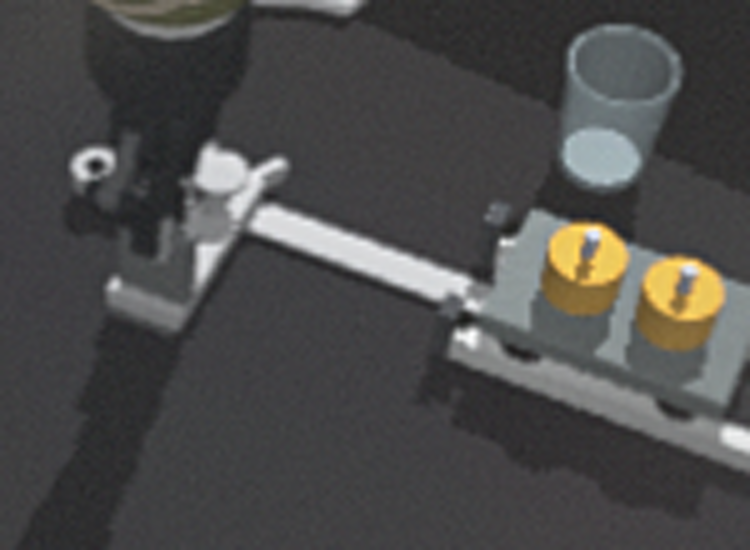

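Run:
```python
from h import *
def st(m):
    s=r.read_state();print(m,round(s["time_s"],2),s["tool_pos"].round(4),s["wrist_force"].round(2),s["finger_gap"]); return s
r.line_to([.5058,.054,.0246],vel=.01); st("rel")
print(r.line_to([.5058,.054,.0225],vel=.008,threshold=3)); st("down")
r.command_gripper(.45); st("open")
r.line_to([.5058,.054,.13],vel=.08); st("up")
r.movep([.40,-.15,.25],[-90,0,-90]); st("away")
r.pause(.3)
for n,k in(("scene","s10"),("top","t10")): cv2.imwrite(f"pics/{k}.png",r.read_camera(n)[:,:,::-1])
crop(cv2.imread("pics/s10.png"),310,160,150,110,5,"pics/s10c.png")
crop(cv2.imread("pics/t10.png"),180,130,130,150,4,"pics/t10c.png")
```

```text
rel 26.77 [0.5055 0.054  0.0245] [ 1.82  0.16 -3.34] 0.14729544835232167
True
down 27.01 [0.5058 0.0539 0.0237] [-0.13  0.5   5.88] 0.1446494419892733
open 27.38 [0.5056 0.054  0.0231] [-0.39 -0.61  1.07] 0.4513633796431907
up 28.86 [0.5056 0.054  0.1295] [ 0.6   0.29 -0.4 ] 0.4500377531948968
away 29.88 [ 0.4002 -0.1494  0.2494] [ 1.1   0.62 -0.96] 0.44477378298677706
```

View pics/s10c.png

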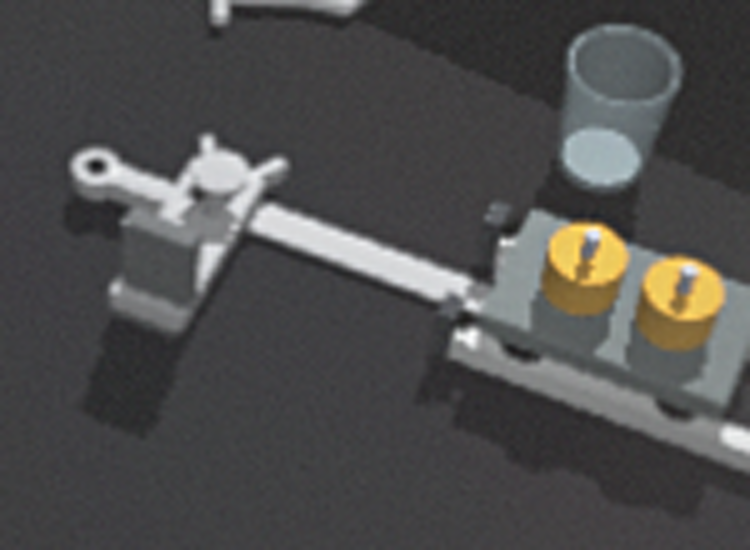

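View pics/t10.png

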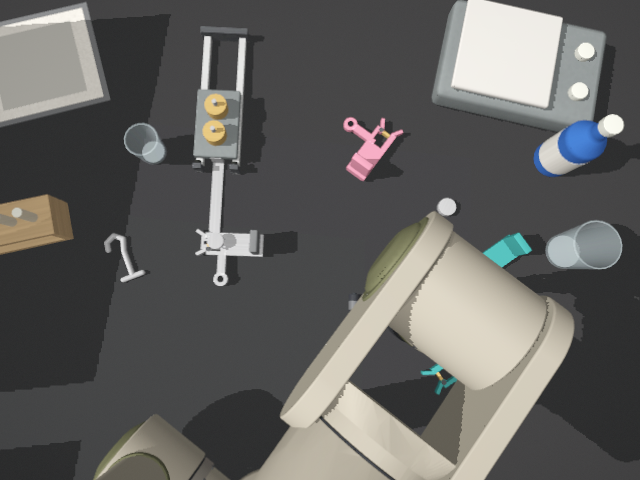

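View pics/t10c.png

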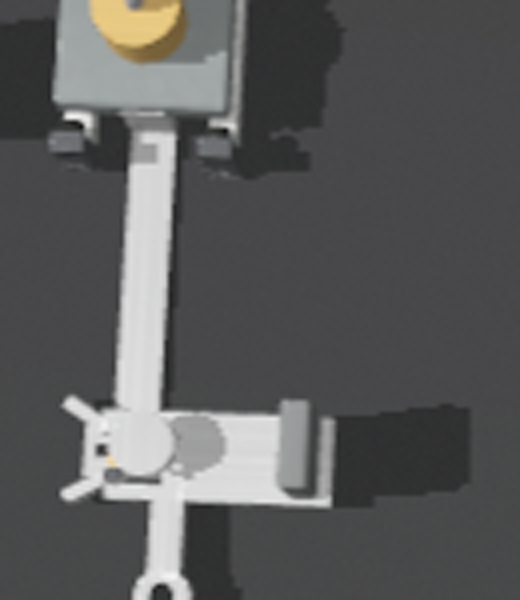

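Run:
```python
from h import *
np.set_printoptions(precision=4,suppress=True)
c=lambda p,s,x0,y0:(np.array(p,float)+.5)/s-.5+[x0,y0]
T=lambda p,z: ray("top",c(p,4,180,130),z)
print("head",T([(142,443)],.04),"bar",T([(295,447)],.07))
t=cv2.imread("pics/t10.png");t=cv2.convertScaleAbs(t,alpha=1.8,beta=20);crop(t,185,85,65,90,8,"pics/t10d.png")
crop(t,190,220,80,50,10,"pics/t10e.png")
```

```text
head [[0.5072 0.1234 0.04  ]] bar [[0.5034 0.0517 0.07  ]]
```

View pics/t10d.png

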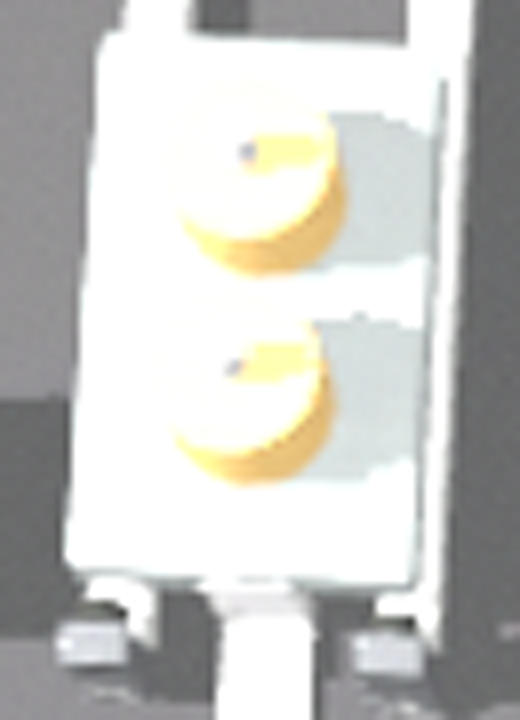

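View pics/t10e.png

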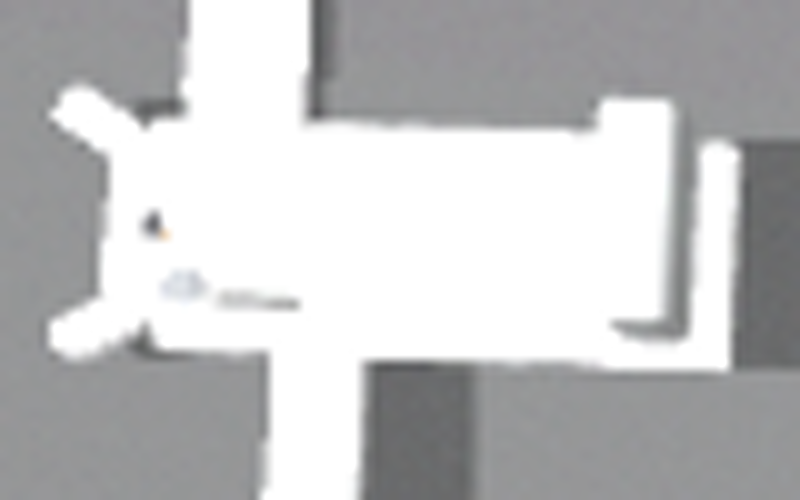

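Run:
```python
from h import *
c=lambda p,s,x0,y0:(np.array(p,float)+.5)/s-.5+[x0,y0]
q=ray("top",c([(92,644),(388,653)],8,185,85),.034);print(q,q[:,0].mean()-.5072)
q=ray("top",c([(88,644),(388,653)],8,185,85),.034)
t=cv2.imread("pics/t10.png");crop(t,190,220,60,45,12,"pics/t10f.png")
print(r.read_state()["time_s"])
```

```text
[[0.6470821  0.16615165 0.034     ]
 [0.64710435 0.0982249  0.034     ]] 0.13989322345203647
30.275
```

View pics/t10f.png

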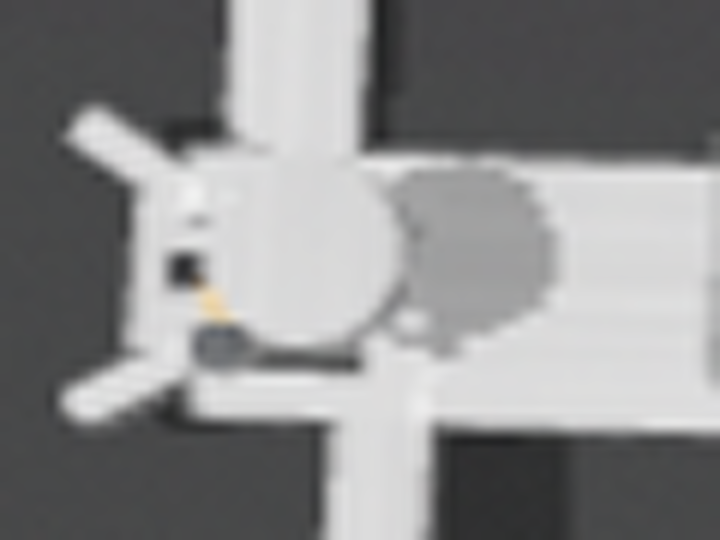

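The pin-to-post distance is 139.9 mm (140 expected at the stop), and the orange latch lies across the mouth at crop (210,300). I'm handing in.

```bash
python3 -c "
from rig import r
print(r.finish_job())"
```

```text
the job is handed in; nothing more can be done
None
```

I gripped the steel hook by its bar, carried it to the trolley and pushed its mouth onto the pin. I then drew the trolley about 86 mm to its buffers, set the hook down on the bench, let go and moved the arm away. The job was handed in at about 30 s.

**Latch:** the push peaked at about 7 N on the wrist, then the sideways wedge force vanished near home. A gentle tug back met about 2 N of resistance 15 mm behind home. The last top picture shows the orange latch lying across the mouth; the pin's head hides most of it.

**Buffers:** the wrist force rose to 6.6 N at the stop. The pin to buffer-post distance measured 139.9 mm, against 140 mm expected.

**Hook:** it is released and looks flat on the bench in both views. Its seat lies about 15 mm short across the track, within the 31 mm limit.

**Bystanders:** those visible in the last top picture look unmoved, but the arm hid the big brass disc, so I did not confirm that one by camera.

**Disagreements:**
- The two cameras differed by up to 8 mm across the track, so I relied on force for the final insertion.
- The open fingertips looked about 20 mm higher in the pictures than the tool description implied, so I gripped 8 mm lower than planned.
- The contact force at the pin itself was never measured directly. I inferred it from the wrist force, and the wedging adds about 5 N, which gives an estimate of about 12 N.

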